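Set the wax-heat dial and fit its guard cover

TASK

On the wax-heat controller, turn the dial until its mark lines up with the tab on the ring round it, without moving the tab. Then fit the grey guard cover over the dial: hook the lip on its front edge under the steel ledge at the front of the controller, swing its rear edge down until it lies flat inside the curbs, and let go. Leave the other things on the desk where they are.

Things in the scene. Friction and masses are not known exactly. Their poses are not given: they have to be found in the camera images.
- controller: low controller box fixed to the desk, black with an aluminium deck, 166 x 130 mm (x, y), deck 22 mm above the desk. Origin: on the dial's axis, at the desk surface. Its x axis points from its front (ledge side, nearer the robot) to its rear, y to its left, z up. The dial and the ring stand on the deck
- ledge (a point): middle of the inner lower edge of the steel ledge at the controller's front: 60.5 mm in front (-x) of the dial's axis, 10 mm above the deck. The ledge is 100 mm wide (y) and 5 mm thick; the slot under it is 10 mm high and goes 12 mm in, closed at 72.5 mm in front of the axis. Axes as the controller's
- cover_seat (a point): where the middle of the cover's underside ends: on the deck, over the dial's axis, play about 3 mm each way, axes as the controller's. Curbs 6 mm high keep it: side ones with inner faces at y = +-53 mm, a rear one at x = 58.5 to 64.5 mm. It cannot be laid in flat: the lip goes under the ledge with the rear raised about 7 to 12 degrees, then the rear is lowered
- dial (a joint): angle of the dial about the vertical axis (rad); 0: its mark points along the controller's +x (to the rear); grows counterclockwise seen from above; limits +-1.5. Friction about 0.05 N m; it stays where it is left
- set_ring (a joint): angle of the set ring, measured like the dial's: 0 when its tab points along the controller's +x. The ring is stiff (0.5 N m) and is not to be moved; the dial lines up when its angle equals this one
- dial_mark (a point): the point just in front of the mark on the rim of the dial, 29 mm from its axis, 30 mm above the desk. The mark is a white line on a small nose at the rim; a second white line runs on top of the grip bar toward the same end
- set_tab (a point): the point just inside the tab of the set ring, 29 mm from the same axis, 30 mm above the desk. The tab is a black block, 9 mm (outward) x 6 mm, its top 8.5 mm above the deck, on a flat steel ring of 30 to 39 mm radius; its middle is what counts
- dial_grip (a point): on the dial's axis at the height to grip, 55 mm above the desk. The grip bar is 11 mm thick, 44 mm long (along the point's x axis, the way the mark points) and stands from 30 to 64 mm above the desk; below it is the round skirt of 28 mm radius
- cover_grip (a point): grip point of the loose guard cover (upside-down grey box, 110 x 100 x 52 mm, walls 4 mm, 0.1 to 0.25 kg): in the black rib over its middle, 75 mm above its underside. Rib: 12 mm thick (x), 50 mm long (y), top 86 mm above the underside; its foot pad (18 mm in x) ends at 55.5 mm. Axes: x from the lip side to the rear, z up
- cover_lip (a point): tip of the cover's front lip: 69 mm in front (-x) of the cover's middle, 2 mm above its underside. The lip is a flat steel tongue 4 mm thick (its lower face level with the cover's underside), 70 mm wide, standing out 14 mm from the front wall
- cover_rear (a point): lower rear edge of the cover, 55 mm behind (+x) its middle, 2 mm above its underside
- round_box: bystander: round cream box, 71 mm across, 30 mm high, standing on the desk
- paste_tin: bystander: round tin, 66 mm across, 22 mm high, standing on the desk
- bean_weight: bystander: dark bean-shaped weight, 53 x 105 x 25 mm, on the desk

How it is judged:
By the outcome, as a careful person would: the job done as asked, in the order asked, and still so for the second after the job is handed in, with the robot touching nothing.
It also fails if it takes over 50 s, if anything falls off the work surface, if the arm or the gripper's body presses on something with over 40 N, if the wrist force passes 120 N, or if a joint passes its speed limit or range.

ROBOT

A 7-joint arm with a two-finger parallel gripper is mounted at the origin on a cart in front of the work surface, level with it; the furniture and walls round the work are solid. World frame = base frame: x ahead of the robot, y to its left, z up, the work surface at z = 0. Lengths are in m, angles in rad, forces in N, time in s.
With the tool pointing down it reaches from about 0.35 to 0.9 m from the base axis. Payload 8.1 kg.
Tool frame: the origin (TCP) lies midway between the tips of the shut fingers; the grasp point (between the pads) lies 19 mm behind it; z points along the fingers, y is the line along which they close (so a half turn about z gives the same grasp; the last joint's range is limited). The gripper opens to 92 mm and grips with 3 to 60 N. Pads are 19 mm wide; open, the fingers measure 130 mm over their backs; the gripper's body (75 mm by 190 mm) begins 47 mm behind the grasp point.
Start: joints at [-1.226, 0.434, 0.025, 1.573, -0.012, 1.134, -0.075], TCP at [0.271, 0.563, 0.227] pointing down, gripper open.
Joint ranges: [-2.62, 2.62], [-0.44, 2.09], [-1.27, 1.32], [0.08, 2.57], [-1.32, 4.46], [0.12, 2], [-2.74, 2.74]. Speed limits (rad/s): [2.22, 2.22, 3.01, 3.01, 3.14, 3.14, 3.14].

INTERFACE

Orientations are given as a rotation vector (axis times angle).
In Python, from cell import readout, get_image, calibration, ticket gives the robot as it stands. The module is installed in compiled form; this text tells all that it offers.
- The arm moves only by the tool move_arm, never from a script. Its argument "series" is a list of rows, each a list of 6 numbers: the shift along the world's x, y, z as a fraction of full scale, then the turn, a rotation vector about the world's x, y, z as a fraction of full scale. A call has 1 to 5 rows; each row is the pose to reach, as a shift and turn from the pose commanded when the call began; what a row does not reach only later rows make up. Full scale, the value 1, is 0.75 m for a shift and 60 degrees for a turn. A row lasts 1/10 s, in which the tool goes at most 50 mm and 8.59 degrees, less where a joint would pass 70% of its speed; a pose out of reach is approached as far as the arm can. A call with a number of a shift or a turn outside -1 to 1 is refused whole. A call with a gripper value outside its range is refused whole. "claw" is the opening, from -1 (shut) to 1 (fully open), so that 0 is half open, set as the call begins (left out, the last holds). The fingers move at their own pace and stop on an object; "squeeze" is the grip in N (left out, the last holds). Time passes only in rows, so rows that repeat a pose let the fingers close. It gives the time, the measured TCP pose, the force, the opening and the grip force at its end, in the units of the state.
- readout.observe(): the state, without advancing time (a new reading comes with each control period).
- get_image(name): name is "side" or "top"; returns (picture, depth): 400x640x3 uint8, red, green, blue; 400x640 float32, m along the optical axis (not along the pixel's ray), 0 where there is no reading.
- calibration(name): a dict with "fx", "fy", "cx", "cy" (pixels), "view" (4x4, takes a point from world to camera coordinates). Camera axes: x right, y down, z forward; pixel columns grow to the right and rows downward; lengths in m; the calibration is good to about 2 mm. A picture is of the moment at which its call begins. calibration takes no time and is no camera call.
- ticket.sign_off(): hands the job in; it is judged then, once.
The state is a dict: "clock": time; "joints": joint angles; "dq": joint speeds; "joint_efforts": joint torques, N m; "position": TCP position; "ee_rot": TCP orientation; "force": force on the tool from outside, world axes, zero at the start; "ft_torque": the same for the moment, N m; "width": opening from 0.0 (shut) to 1.0 (fully open); "gripper_force": force on a finger pad.
Only numpy, scipy, OpenCV 4.12 (cv2) and the standard library are available. Lean on these libraries where they do the work, as an engineer would, in place of code of your own. Each camera call takes 0.05 s, during which the arm holds its last target. There are 200 camera calls.

## Working session

There is one attempt and no reset: what is moved stays moved. The work goes in short steps, Python scripts to look and compute and a tool call to move; the robot and the scene stay as the last step left them, time stands still between calls to the robot, and variables do not carry over. Pictures are saved under pics/ and viewed, at most 10 in all, crops included, and the job is handed in when it is done.

Besides the shell and the picture viewer there is one more tool, called after ">>>" as name(argument=value, ...), one argument or row to a line, values as JSON. move_arm: Moves the arm, as the interface text tells. Shift numbers are shares of 0.75 m and turn numbers shares of 60 degrees, none past 1 either way. Its arguments: {"type":"object","properties":{"series":{"type":"array"},"claw":{"type":"number"},"squeeze":{"type":"number"}},"required":["series"]}

```bash
mkdir -p pics
cat > h.py <<'E'
import numpy as np, cv2
from cell import readout, get_image, calibration, ticket
def ray(name,u,v):
    c=calibration(name);V=np.array(c["view"]);R=V[:3,:3];t=V[:3,3]
    d=R.T@np.array([(u-c["cx"])/c["fx"],(v-c["cy"])/c["fy"],1.]);return -R.T@t,d
def onz(name,u,v,z):
    o,d=ray(name,u,v);return o+d*(z-o[2])/d[2]
def proj(name,p):
    c=calibration(name);V=np.array(c["view"]);q=V[:3,:3]@np.array(p)+V[:3,3]
    return np.array([c["fx"]*q[0]/q[2]+c["cx"],c["fy"]*q[1]/q[2]+c["cy"]])
def cloud(name,dep):
    c=calibration(name);V=np.array(c["view"]);v,u=np.indices(dep.shape)
    P=np.stack([(u-c["cx"])/c["fx"]*dep,(v-c["cy"])/c["fy"]*dep,dep],-1)
    return (P-V[:3,3])@V[:3,:3]
def save(img,name,crop=None,s=1):
    if crop: x0,y0,x1,y1=crop; img=img[y0:y1,x0:x1]
    cv2.imwrite("pics/"+name,cv2.resize(img[...,::-1],None,fx=s,fy=s,interpolation=cv2.INTER_CUBIC))
E
python3 - <<'E'
from h import *
np.set_printoptions(precision=4,suppress=True)
for n in("top","side"):
    i,d=get_image(n); np.savez(n+"0.npz",i=i,d=d); save(i,n+"0.png")
    c=calibration(n); print(n,c["fx"],c["cx"],c["cy"],ray(n,320,200),(d>0).mean())
print(readout.observe())
E
```

```text
top 409.3928823678742 315.7170532723962 193.73950534572506 (array([ 0.2916, -0.06  ,  1.144 ]), array([ 0.1528, -0.0049, -0.9884])) 0.996
side 474.47405362910496 321.3657896085918 199.16303081092633 (array([-0.014 , -0.8129,  0.7703]), array([ 0.4358,  0.6512, -0.6214])) 0.978640625
{'clock': 0.1, 'joints': array([-1.2256,  0.4351,  0.025 ,  1.574 , -0.0116,  1.134 , -0.0751]), 'dq': array([-0.002 , -0.0005,  0.0004, -0.002 ,  0.0008, -0.001 , -0.0014]), 'joint_efforts': array([  0.0041, -66.9127,   0.9887, -31.5145,  -0.0604,   0.0375,
         0.0001]), 'position': array([0.2705, 0.563 , 0.226 ]), 'ee_rot': array([-0.6976, -3.063 ,  0.0021]), 'force': array([-0.4682,  0.1365, -0.0262]), 'ft_torque': array([-0.025 ,  0.0054,  0.0309]), 'gripper_force': 0.0, 'width': 0.9988018844661114}
```

View pics/top0.png

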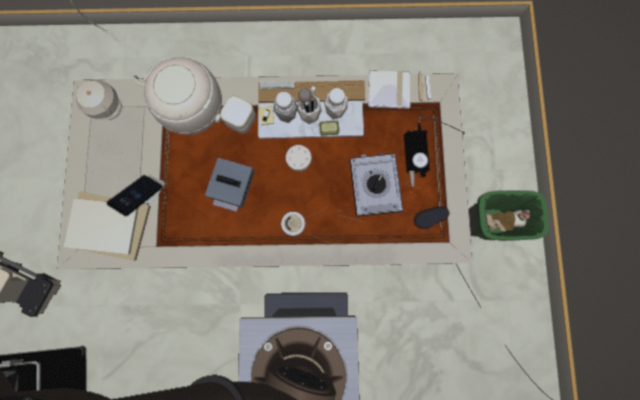

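View pics/side0.png

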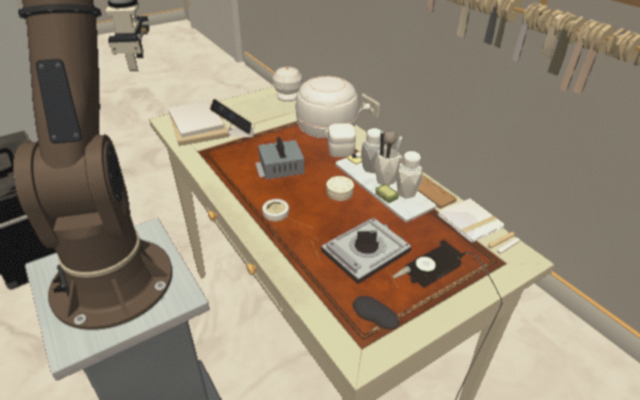

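The top view has the controller at about (376,184) and the cover at (230,183), with its lip at the lower end near (226,206). The bystanders are at (298,157), (292,223) and (432,217). Next I'll zoom in and measure with depth.

Run:
```python
from h import *
np.set_printoptions(precision=4,suppress=True)
t=np.load("top0.npz");s=np.load("side0.npz")
a=cv2.resize(t["i"][145:225,340:415],None,fx=5,fy=5,interpolation=cv2.INTER_CUBIC)
b=cv2.resize(s["i"][210:285,315:415],None,fx=4,fy=4,interpolation=cv2.INTER_CUBIC)
o=np.zeros((400,780,3),np.uint8);o[:400,:375]=a;o[:300,376:776]=b
save(o,"z0.png")
P=cloud("top",t["d"]);x,y,z=P[...,0],P[...,1],P[...,2]
v,u=np.indices(x.shape)
def rect(m,l):
    q=P[m][:,:2].astype(np.float32);r=cv2.minAreaRect(q);print(l,len(q),r,P[m][:,2].mean())
def comp(m,uv):
    n,L=cv2.connectedComponents(m.astype(np.uint8));return L==np.bincount(L[(abs(u-uv[0])<8)&(abs(v-uv[1])<8)&m]).argmax()
rect(comp((z>.012)&(z<.045)&(u>340)&(u<410),(362,200)),"deck")
rect(comp((z>.04)&(z<.06)&(u>200)&(u<255),(225,180)),"covertop")
rect((z>.072)&(u>210)&(u<250)&(v>165)&(v<200),"rib")
rect((z>.045)&(u>360)&(u<392)&(v>170)&(v<200),"bar")
print("desk z",np.median(z[150:170,180:200]),np.median(z[225:235,330:370]))
```

```text
deck 2637 ((0.5115411281585693, -0.2214609980583191), (0.17158935964107513, 0.1303372085094452), 5.151647567749023) 0.023913851626691393
covertop 1371 ((0.5177161693572998, 0.18510910868644714), (0.10211367160081863, 0.11047204583883286), 72.36554718017578) 0.050980717848757316
rib 96 ((0.4172374904155731, 0.06701134890317917), (0.35637181997299194, 0.026698216795921326), 49.5941047668457) 0.11680214831361374
bar 72 ((0.40662330389022827, -0.1495400369167328), (0.014185704290866852, 0.2912064790725708), 54.902427673339844) 0.07687993682098256
desk z -0.001387290303922276 -0.00102574208264617
```

View pics/z0.png

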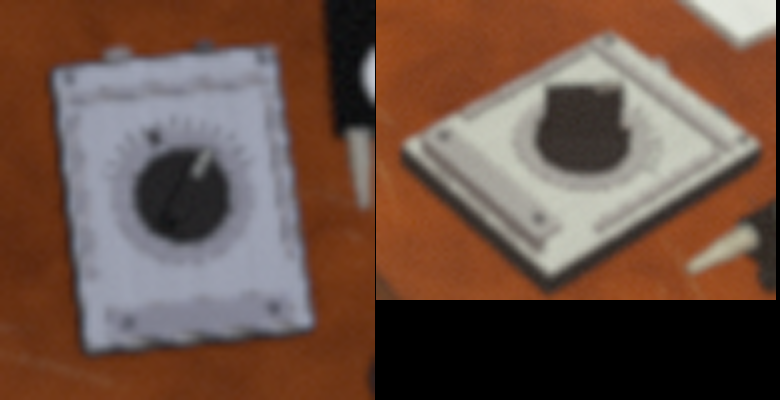

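The zoom shows the tab at about (371,172) in full-frame pixels. The white line on the bar points to the right of straight up, at about (381,177), and the ledge is at the bottom (robot side). Next I'll measure these precisely.

```bash
cat >> h.py <<'E'
def gridz(name,z,sh=(400,640)):
    c=calibration(name);V=np.array(c["view"]);v,u=np.indices(sh)
    d=np.stack([(u-c["cx"])/c["fx"],(v-c["cy"])/c["fy"],np.ones(sh)],-1)@V[:3,:3]
    o=-V[:3,:3].T@V[:3,3];return o+d*((z-o[2])/d[...,2])[...,None]
E
python3 - <<'E'
from h import *
np.set_printoptions(precision=4,suppress=True)
for n in("top","side"):
    f=np.load(n+"0.npz");g=f["i"].astype(float);br=g.max(-1)
    P=gridz(n,.022); C=np.array([.511,-.2215])
    # deck: grey low-saturation bright region
    m=((g[...,2]>g[...,0]*.8)&(br>90)).astype(np.uint8); near=np.hypot(*(np.moveaxis(P[...,:2]-C,-1,0)))<.115
    m=cv2.morphologyEx(m&near.astype(np.uint8),cv2.MORPH_OPEN,np.ones((3,3)))
    q,L,S,_=cv2.connectedComponentsWithStats(m);k=1+S[1:,4].argmax()
    h=cv2.convexHull(P[L==k][:,:2].astype(np.float32));print(n,"deck",cv2.minAreaRect(h))
    Q=gridz(n,.030)
    def sub(z,lo,c,r0,r1):
        X=gridz(n,z);D=X[...,:2]-c;r=np.hypot(D[...,0],D[...,1]);return X,D,r,(r<r1)&(r>r0)
    X,D,r,m=sub(.030,0,C,0,.05);dk=m&(br<95)
    q,L,S,ce=cv2.connectedComponentsWithStats(dk.astype(np.uint8));k=1+S[1:,4].argmax()
    hull=X[L==k][:,:2].astype(np.float32);print("dial blob",cv2.minEnclosingCircle(hull),cv2.fitEllipse(cv2.convexHull(hull)))
    X,D,r,m=sub(.0305,0,C,.029,.043)
    w=np.clip(110-br,0,None)*m
    for i in np.argwhere(w>15):print("  dark",i[::-1],X[tuple(i)][:2],np.degrees(np.arctan2(D[tuple(i)][1],D[tuple(i)][0])).round(1),r[tuple(i)].round(4),w[tuple(i)])
    X,D,r,m=sub(.064,0,C,0,.028)
    m&=br>(130 if n=="top" else 110)
    print("white line on bar",np.argwhere(m)[:,::-1].tolist(),X[m][:,:2])
P=cloud("top",np.load("top0.npz")["d"])
for l,c,z0,z1,R in(("bar",(.511,-.2215),.056,.07,.04),("rib",(.5177,.1851),.078,.095,.04),("ctop",(.5177,.1851),.046,.06,.08)):
    m=(np.hypot(P[...,0]-c[0],P[...,1]-c[1])<R)&(P[...,2]>z0)&(P[...,2]<z1);q=P[m];print(l,len(q),q.mean(0),cv2.minAreaRect(q[:,:2].astype(np.float32)))
E
```

```text
top deck ((0.5106323957443237, -0.22227701544761658), (0.16785019636154175, 0.12626759707927704), 5.030854225158691)
dial blob ((0.5072038769721985, -0.22178934514522552), 0.02734927088022232) ((0.506624162197113, -0.22150146961212158), (0.051385410130023956, 0.05339699983596802), 56.99586486816406)
  dark [370 172] [ 0.5403 -0.2058] 28.2 0.0333 30.0
  dark [371 172] [ 0.5403 -0.2086] 23.8 0.032 24.0
  dark [371 173] [ 0.5374 -0.2085] 26.2 0.0295 17.0
  dark [369 190] [ 0.4895 -0.2012] 136.6 0.0296 22.0
  dark [370 191] [ 0.4867 -0.2038] 144.0 0.0301 25.0
  dark [382 191] [ 0.4862 -0.2369] -148.2 0.0292 32.0
  dark [372 192] [ 0.4838 -0.2092] 155.7 0.0298 24.0
  dark [380 192] [ 0.4835 -0.2313] -160.5 0.0292 44.0
  dark [381 192] [ 0.4834 -0.234 ] -155.6 0.0303 21.0
  dark [374 193] [ 0.4809 -0.2146] 167.2 0.0309 16.0
  dark [375 193] [ 0.4809 -0.2174] 172.2 0.0304 30.0
  dark [376 193] [ 0.4808 -0.2202] 177.4 0.0302 33.0
  dark [377 193] [ 0.4808 -0.2229] -177.3 0.0302 28.0
  dark [378 193] [ 0.4807 -0.2257] -172.2 0.0305 22.0
  dark [379 193] [ 0.4807 -0.2284] -167.1 0.0311 17.0
wh
[... 13008 characters left out ...]
]
 [ 0.5247 -0.2397]
 [ 0.5266 -0.2409]
 [ 0.5284 -0.2421]
 [ 0.4837 -0.2172]
 [ 0.5208 -0.2411]
 [ 0.5226 -0.2422]
 [ 0.5245 -0.2434]
 [ 0.5264 -0.2446]
 [ 0.5187 -0.2436]
 [ 0.5206 -0.2448]
 [ 0.5224 -0.246 ]
 [ 0.5167 -0.2461]
 [ 0.5186 -0.2473]
 [ 0.5129 -0.2475]
 [ 0.5147 -0.2486]]
bar 65 [ 0.5077 -0.2206  0.0629] ((0.5080118179321289, -0.22082941234111786), (0.009714814834296703, 0.04364722967147827), 62.08560562133789)
rib 84 [0.5169 0.184  0.0846] ((0.5175666809082031, 0.1848454773426056), (0.048887208104133606, 0.012162208557128906), 71.92000579833984)
ctop 1340 [0.5162 0.1839 0.0512] ((0.5176874399185181, 0.18514733016490936), (0.1020803228020668, 0.11048818379640579), 72.30859375)
```

Measured values, all agreeing with the given sizes:

| Item | World position (m) | World angle |
|---|---|---|
| Dial axis | (0.508, -0.221) | – |
| Bar and mark | – | about -28° |
| Tab | radius 35 mm from the axis | about +24° |
| Controller | – | yaw about 5° |
| Cover | (0.5176, 0.185) | yaw about -17.8° |

I'll move above the dial first.

>>> move_arm(
  series=[
    [0.016, -0.052, 0, 0, 0, -0.14],
    [0.032, -0.104, 0, 0, 0, -0.28],
    [0.048, -0.156, 0, 0, 0, -0.42],
    [0.064, -0.208, 0, 0, 0, -0.56],
    [0.08, -0.26, 0, 0, 0, -0.7],
  ],
  claw=1,
)

```text
clock: 0.6
position: [0.3307, 0.3665, 0.2265]
ee_rot: [-1.757, -2.604, 0.001]
force: [0.7, -0.3, 0.1]
width: 0.998
gripper_force: 0.0
```

>>> move_arm(
  series=[
    [0.016, -0.052, 0, 0, 0, -0.14],
    [0.032, -0.104, 0, 0, 0, -0.28],
    [0.048, -0.156, 0, 0, 0, -0.42],
    [0.064, -0.208, 0, 0, 0, -0.56],
    [0.08, -0.26, 0, 0, 0, -0.7],
  ],
)

```text
clock: 1.1
position: [0.3906, 0.1717, 0.2267]
ee_rot: [-2.573, -1.802, 0.0]
force: [1.2, 0.9, 0.1]
width: 1.002
gripper_force: 0.0
```

>>> move_arm(
  series=[
    [0.016, -0.052, 0, 0, 0, -0.14],
    [0.032, -0.104, 0, 0, 0, -0.28],
    [0.048, -0.156, 0, 0, 0, -0.42],
    [0.064, -0.208, 0, 0, 0, -0.56],
    [0.08, -0.26, 0, 0, 0, -0.7],
  ],
)

```text
clock: 1.6
position: [0.4507, -0.0232, 0.2268]
ee_rot: [-3.048, -0.76, -0.0]
force: [1.1, 0.0, -0.5]
width: 0.999
gripper_force: 0.0
```

>>> move_arm(
  series=[
    [0.016, -0.052, 0, 0, 0, -0.14],
    [0.032, -0.104, 0, 0, 0, -0.28],
    [0.048, -0.156, 0, 0, 0, -0.42],
    [0.064, -0.208, 0, 0, 0, -0.56],
    [0.076, -0.26, 0, 0, 0, -0.7],
  ],
)

```text
clock: 2.1
position: [0.5081, -0.2179, 0.2265]
ee_rot: [-3.118, 0.382, 0.0]
force: [1.1, 1.6, 0.3]
width: 1.001
gripper_force: 0.0
```

>>> move_arm(
  series=[
    [0, -0.0044, -0.05, 0, 0, -0.1],
    [0, -0.0044, -0.1, 0, 0, -0.2],
    [0, -0.0044, -0.15, 0, 0, -0.233],
    [0, -0.0044, -0.2, 0, 0, -0.233],
    [0, -0.0044, -0.2, 0, 0, -0.233],
  ],
  claw=0,
)

```text
clock: 2.6
position: [0.5046, -0.2182, 0.0727]
ee_rot: [-3.05, 0.75, 0.013]
force: [-0.7, 0.8, 0.4]
width: 0.613
gripper_force: 0.0
```

Run:
```python
from h import *
for n,c in(("top",(340,145,415,225)),("side",(315,190,415,285))):
    i,d=get_image(n); 
    a=cv2.resize(i[c[1]:c[3],c[0]:c[2]],(390,400),interpolation=cv2.INTER_CUBIC)
    o=a if n=="top" else np.hstack([o,a])
save(o,"z1.png"); s=readout.observe();print(s["position"],s["ee_rot"],s["width"])
```

```text
[ 0.50731249 -0.22018708  0.07709517] [ 3.05012581e+00 -7.50943129e-01 -2.00824764e-03] 0.5338743554219118
```

View pics/z1.png

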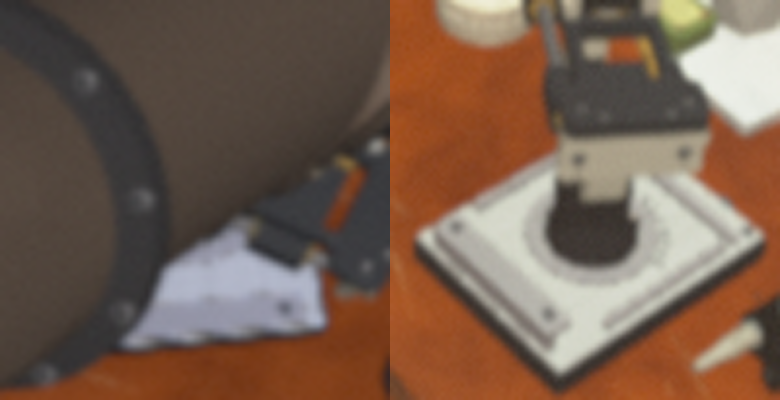

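The side view shows the fingers over the dial, centred on the bar, while the arm blocks the top view. I'll descend and close.

>>> move_arm(
  series=[
    [0.001, -0.001, -0.03, 0, 0, 0],
    [0.001, -0.001, -0.052, 0, 0, 0],
    [0.001, -0.001, -0.052, 0, 0, 0],
  ],
)

```text
clock: 3.0
position: [0.5088, -0.2206, 0.0384]
ee_rot: [-3.051, 0.75, -0.001]
force: [0.4, -0.9, -0.0]
width: 0.505
gripper_force: 0.0
```

>>> move_arm(
  series=[
    [0, 0, 0, 0, 0, 0],
    [0, 0, 0, 0, 0, 0],
    [0, 0, 0, 0, 0, 0],
    [0, 0, 0, 0, 0, 0],
    [0, 0, 0, 0, 0, 0],
  ],
  claw=-1,
  squeeze=15,
)

```text
clock: 3.5
position: [0.5084, -0.2216, 0.0382]
ee_rot: [3.049, -0.751, 0.001]
force: [-4.4, -7.3, 2.6]
width: 0.116
gripper_force: 15.0
```

Gripped at 10.7 mm, matching the 11 mm bar. Turning +52°, with a small centring shift.

>>> move_arm(
  series=[
    [-0.001, -0.0015, 0, 0, 0, 0.1],
    [-0.001, -0.0015, 0, 0, 0, 0.22],
    [-0.001, -0.0015, 0, 0, 0, 0.34],
    [-0.001, -0.0015, 0, 0, 0, 0.46],
    [-0.001, -0.0015, 0, 0, 0, 0.58],
  ],
)

```text
clock: 4.0
position: [0.5082, -0.2221, 0.0382]
ee_rot: [3.134, 0.204, 0.002]
force: [0.6, 0.1, 1.9]
width: 0.118
gripper_force: 15.0
```

>>> move_arm(
  series=[
    [0, 0, 0, 0, 0, 0.12],
    [0, 0, 0, 0, 0, 0.22],
    [0, 0, 0, 0, 0, 0.287],
    [0, 0, 0, 0, 0, 0.287],
    [0, 0, 0, 0, 0, 0.287],
  ],
)

```text
clock: 4.5
position: [0.5083, -0.2222, 0.0382]
ee_rot: [3.071, 0.66, 0.002]
force: [1.5, -0.8, 5.5]
width: 0.119
gripper_force: 15.0
```

>>> move_arm(
  series=[
    [0, 0, 0, 0, 0, 0],
    [0, 0, 0, 0, 0, 0],
    [0, 0, 0.04, 0, 0, 0],
    [0, 0, 0.1, 0, 0, 0],
    [0, 0, 0.16, 0, 0, 0],
  ],
  claw=0,
)

```text
clock: 5.0
position: [0.5065, -0.2214, 0.1583]
ee_rot: [-3.07, -0.662, 0.004]
force: [1.0, -0.5, -0.0]
width: 0.485
gripper_force: 0.0
```

>>> move_arm(
  series=[
    [0, 0.06, 0.03, 0, 0, 0.13],
    [0, 0.12, 0.06, 0, 0, 0.26],
    [0, 0.18, 0.06, 0, 0, 0.39],
    [0, 0.24, 0.06, 0, 0, 0.52],
    [0, 0.3, 0.06, 0, 0, 0.65],
  ],
  claw=0,
)

```text
clock: 5.5
position: [0.5069, 0.0051, 0.2028]
ee_rot: [-2.669, -1.657, 0.0]
force: [1.4, -0.6, -0.5]
width: 0.501
gripper_force: 0.0
```

Run:
```python
from h import *
np.set_printoptions(precision=4,suppress=True)
C=np.array([.508,-.2215])
for n in("top","side"):
    fs=[get_image(n) for _ in range(3)];i=np.mean([f[0] for f in fs],0);d=np.median([f[1] for f in fs],0)
    np.savez(n+"1.npz",i=i,d=d);u,v=proj(n,[*C,.03]).astype(int)
    a=cv2.resize(i[v-18:v+18,u-18:u+18].clip(0,255).astype(np.uint8),(390,390),interpolation=cv2.INTER_CUBIC)
    print(n,u-18,v-18); o=a if n=="top" else np.hstack([o,a])
    P=cloud(n,d);m=(np.hypot(*(P[...,:2]-C).transpose(2,0,1))<.035)&(P[...,2]>.057)&(P[...,2]<.07)
    print("bar",m.sum(),cv2.minAreaRect(P[m][:,:2].astype(np.float32)),P[m].mean(0))
save(o,"z2.png")
```

```text
top 358 165
bar 73 ((0.507870614528656, -0.2217923253774643), (0.04344724491238594, 0.011583411134779453), 25.31957244873047) [ 0.5074 -0.2217  0.0629]
side 347 224
bar 80 ((0.507386326789856, -0.22404001653194427), (0.04233153909444809, 0.011106720194220543), 22.86457633972168) [ 0.5055 -0.2255  0.0612]
```

View pics/z2.png

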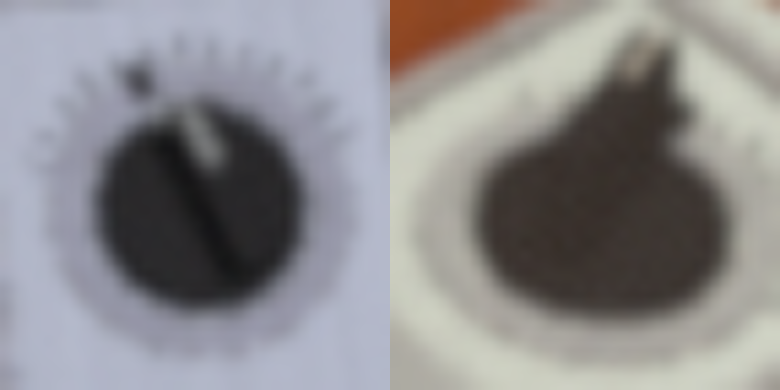

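The top crop shows the tab at about (137,82) and the skirt centred at (200,203). The bar's white line points almost at the tab. I'll put numbers on the two angles.

```bash
cat > ang.py <<'E'
from h import *
np.set_printoptions(precision=4,suppress=True)
def up(n,k,z,i):
    # k-times upsampled brightness and the world xy of each sample on plane z
    g=cv2.resize(i.max(-1).astype(np.float32),None,fx=k,fy=k,interpolation=cv2.INTER_CUBIC)
    P=gridz(n,z)[...,:2].astype(np.float32)
    return g,np.dstack([cv2.resize(P[...,j],None,fx=k,fy=k,interpolation=cv2.INTER_LINEAR) for j in(0,1)])
def run(f,n="top"):
    i=np.load(f)["i"]
    g,P=up(n,6,.027,i)
    D=P-np.float32([.508,-.2218]);r=np.hypot(D[...,0],D[...,1])
    q,L,S,_=cv2.connectedComponentsWithStats(((r<.034)&(g<110)).astype(np.uint8));k=1+S[1:,4].argmax()
    c,_=cv2.findContours((L==k).astype(np.uint8),cv2.RETR_EXTERNAL,cv2.CHAIN_APPROX_NONE)
    B=np.array([P[y,x] for x,y in max(c,key=len)[:,0]]);a=np.degrees(np.arctan2(*(B-[.508,-.2218]).T[::-1]))
    B=B[(abs(a)>60)]
    A=np.c_[2*B,np.ones(len(B))];s=np.linalg.lstsq(A,(B**2).sum(1),rcond=None)[0]
    print("skirt",s[:2],np.sqrt(s[2]+s[0]**2+s[1]**2))
    for ax in(s[:2],np.array([.508,-.2218])):
        D=P-ax;r=np.hypot(D[...,0],D[...,1]);th=np.degrees(np.arctan2(D[...,1],D[...,0]))
        for T in(110,120,130):
            w=np.clip(T-g,0,None)*((r>.031)&(r<.043)&(th>8)&(th<45))
            print("tab",T,(w*th).sum()/w.sum(),(w*r).sum()/w.sum())
    g,P=up(n,6,.064,i);D=P-ax;r=np.hypot(D[...,0],D[...,1]);th=np.degrees(np.arctan2(D[...,1],D[...,0]))
    m=(r<.021)&(r>.006)&(abs(th-24)<40)&(g>100)
    w=np.clip(g-90,0,None)*m
    print("line",(w*th).sum()/w.sum(),P[m].mean(0),cv2.fitLine(P[m],cv2.DIST_L2,0,.01,.01).ravel())
E
python3 -c "
from ang import *
run('top1.npz')"
```

```text
skirt [ 0.5075 -0.2217] 0.026755628593885906
tab 110 23.239651869230723 0.036118829159712526
tab 120 23.243235354820655 0.03612246901881344
tab 130 23.240050057148647 0.03610748409407522
tab 110 23.6943243305717 0.03564387508303556
tab 120 23.69810065622236 0.03564762996946422
tab 130 23.69528026876314 0.0356327436014615
line 12.738795558924274 [ 0.5227 -0.2179] [ 0.8534 -0.5213  0.5227 -0.2179]
```

The tab comes out at 23.2–24.4° and the dial at about 24.3° (22.9–25.3°), so they line up within the measurement error. I'll check the white line more tightly while moving over the cover.

>>> move_arm(
  series=[
    [0.003, 0.06, 0, 0, 0, 0.07],
    [0.007, 0.12, 0, 0, 0, 0.142],
    [0.011, 0.18, 0, 0, 0, 0.142],
    [0.0143, 0.24, -0.02, 0, 0, 0.142],
    [0.0143, 0.24, -0.06, 0, 0, 0.142],
  ],
)

```text
clock: 6.3
position: [0.5199, 0.1898, 0.1586]
ee_rot: [-2.538, -1.85, -0.009]
force: [0.4, 0.4, -1.0]
width: 0.499
gripper_force: 0.0
```

Run:
```python
from ang import *
i=np.load("top1.npz")["i"];g,P=up("top",6,.064,i)
for c in((.508,-.2218),(.5074,-.2217)):
    D=P-np.float32(c)
    for a0 in(20,24,28):
        a=np.radians(a0);s=D@np.float32([np.cos(a),np.sin(a)]);t=D@np.float32([-np.sin(a),np.cos(a)])
        m=(s>.004)&(s<.018)&(abs(t)<.005);w=np.clip(g-70,0,None)*m
        print(c,a0,"line deg",a0+np.degrees(np.arctan2((w*t).sum(),(w*s).sum())),w.max())
s=readout.observe();print(s["position"],s["ee_rot"])
r=s["ee_rot"];print("tool y",(2*np.degrees(np.arctan2(r[1],r[0]))-90)%360)
```

```text
(0.508, -0.2218) 20 line deg 22.346903 48.870018
(0.508, -0.2218) 24 line deg 22.577255 48.870018
(0.508, -0.2218) 28 line deg 22.799774 48.870018
(0.5074, -0.2217) 20 line deg 20.983942 48.870018
(0.5074, -0.2217) 24 line deg 21.024302 48.870018
(0.5074, -0.2217) 28 line deg 21.306286 48.870018
[0.5199 0.1898 0.1586] [-2.5375 -1.8498 -0.0093]
tool y 342.18178018974584
```

>>> move_arm(
  series=[
    [0, 0, -0.02, 0, 0, 0],
    [0, 0, -0.05, 0, 0, 0],
    [0, 0, -0.06, 0, 0, 0],
    [0, 0, -0.06, 0, 0, 0],
  ],
)

```text
clock: 6.7
position: [0.5181, 0.1816, 0.1119]
ee_rot: [2.545, 1.841, -0.004]
force: [-0.6, 0.7, -0.4]
width: 0.501
gripper_force: 0.0
```

>>> move_arm(
  series=[
    [-0.0007, 0.004, -0.03, 0, 0, 0],
    [-0.0007, 0.004, -0.06, 0, 0, 0],
    [-0.0007, 0.004, -0.072, 0, 0, 0],
    [-0.0007, 0.004, -0.072, 0, 0, 0],
  ],
)

```text
clock: 7.1
position: [0.5177, 0.1856, 0.0585]
ee_rot: [-2.544, -1.843, 0.002]
force: [-0.8, -0.5, 0.2]
width: 0.499
gripper_force: 0.0
```

>>> move_arm(
  series=[
    [0, 0, 0, 0, 0, 0],
    [0, 0, 0, 0, 0, 0],
    [0, 0, 0, 0, 0, 0],
    [0, 0, 0, 0, 0, 0],
  ],
  claw=-1,
  squeeze=40,
)

```text
clock: 7.5
position: [0.5182, 0.1864, 0.0593]
ee_rot: [2.543, 1.844, 0.002]
force: [-0.1, -0.4, 0.4]
width: 0.204
gripper_force: 0.0
```

>>> move_arm(
  series=[
    [0, 0, 0, 0, 0, 0],
    [0, 0, 0, 0, 0, 0],
    [0, 0, 0, 0, 0, 0],
    [0, 0, 0.02, 0, 0, 0],
    [0, 0, 0.04, 0, 0, 0],
  ],
)

```text
clock: 8.0
position: [0.5172, 0.1859, 0.0884]
ee_rot: [-2.543, -1.844, 0.003]
force: [0.1, 0.2, -1.6]
width: 0.129
gripper_force: 40.0
```

>>> move_arm(
  series=[
    [0, 0, 0.05, 0, 0, 0],
    [0, 0, 0.09, 0, 0, 0],
    [0, 0, 0.12, 0, 0, 0],
    [0, 0, 0.12, 0, 0, 0],
  ],
)

```text
clock: 8.4
position: [0.5194, 0.1868, 0.1815]
ee_rot: [2.543, 1.844, 0.008]
force: [-0.6, -0.5, -1.7]
width: 0.127
gripper_force: 40.0
```

Lifted cleanly: 1.7 N is about 0.17 kg, and the opening is 11.7 mm. Carrying it over the controller at height and turning it to the controller's yaw.

>>> move_arm(
  series=[
    [-0.001, -0.05, 0, 0, 0, 0.04],
    [-0.002, -0.1, 0, 0, 0, 0.08],
    [-0.003, -0.155, 0, 0, 0, 0.12],
    [-0.004, -0.21, 0, 0, 0, 0.16],
    [-0.0044, -0.265, 0, 0, 0, 0.192],
  ],
)

```text
clock: 8.9
position: [0.5134, -0.014, 0.1774]
ee_rot: [-2.342, -2.092, 0.002]
force: [0.6, -0.1, -1.5]
width: 0.126
gripper_force: 40.0
```

>>> move_arm(
  series=[
    [-0.001, -0.055, 0, 0, 0, 0.04],
    [-0.002, -0.11, 0, 0, 0, 0.08],
    [-0.003, -0.165, 0, 0, 0, 0.12],
    [-0.004, -0.22, 0, 0, 0, 0.16],
    [-0.0044, -0.275, 0, 0, 0, 0.192],
  ],
)

```text
clock: 9.4
position: [0.5102, -0.2201, 0.1773]
ee_rot: [-2.12, -2.316, 0.001]
force: [1.0, 0.4, -2.4]
width: 0.127
gripper_force: 40.0
```

>>> move_arm(
  series=[
    [0, 0, 0, 0.0035, -0.04, 0],
    [0, 0, 0, 0.007, -0.08, 0],
    [0, 0, 0, 0.0138, -0.158, 0],
    [0, 0, 0, 0.0138, -0.158, 0],
    [0, 0, 0, 0.0138, -0.158, 0],
  ],
)

```text
clock: 9.9
position: [0.5104, -0.2186, 0.178]
ee_rot: [2.047, 2.23, 0.183]
force: [0.4, -0.1, -1.0]
width: 0.127
gripper_force: 40.0
```

```bash
cat > st.py <<'E'
from h import *
from scipy.spatial.transform import Rotation as Ro
np.set_printoptions(precision=4,suppress=True)
def st():
    s=readout.observe();R=Ro.from_rotvec(s["ee_rot"]).as_matrix();y=R[:,1]
    print("pos",s["position"],"yaw",np.degrees(np.arctan2(y[1],y[0])),"tilt",np.degrees(np.arcsin(y[2])),"roll",np.degrees(np.arcsin(R[2,0])),"F",s["force"])
    e=np.array([np.cos(np.radians(5)),np.sin(np.radians(5))]);d=(s["position"][:2]-[.5082,-.2220])*1e3
    print("ctrl frame mm",d@e,d@[-e[1],e[0]])
E
python3 - <<'E'
from st import *
st()
for n,c in(("top",(320,120,430,230)),("side",(300,150,430,280))):
    i,d=get_image(n); a=cv2.resize(i[c[1]:c[3],c[0]:c[2]],(390,390),interpolation=cv2.INTER_CUBIC)
    o=a if n=="top" else np.hstack([o,a])
save(o,"z3.png")
E
```

```text
pos [ 0.5104 -0.2186  0.178 ] yaw 4.896397357214296 tilt 9.351362781364312 roll 0.05769503790495397 F [ 0.3838 -0.0801 -0.996 ]
ctrl frame mm 2.480693384813957 3.177653886598201
```

View pics/z3.png

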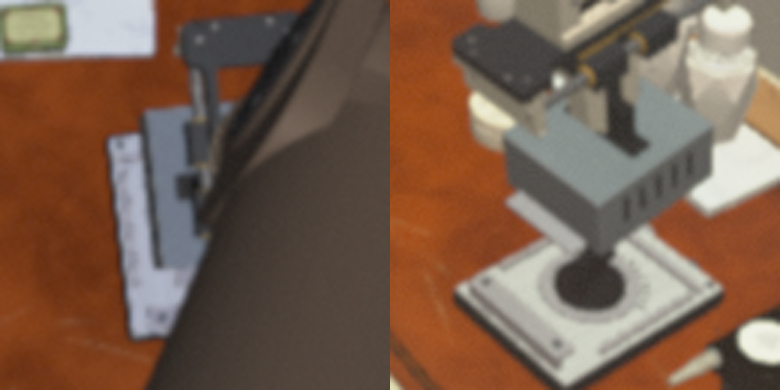

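The cover is tilted with its rear up, and it sits square over the dial with the lip towards the ledge. I'll lower it partway and measure it against the controller in the side camera.

>>> move_arm(
  series=[
    [0.0016, -0.0031, -0.02, 0, 0, 0],
    [0.0016, -0.0031, -0.05, 0, 0, 0],
    [0.0016, -0.0031, -0.084, 0, 0, 0],
    [0.0016, -0.0031, -0.084, 0, 0, 0],
    [0.0016, -0.0031, -0.084, 0, 0, 0],
  ],
)

```text
clock: 10.5
position: [0.5128, -0.2209, 0.1157]
ee_rot: [2.044, 2.23, 0.184]
force: [-0.1, 0.9, -1.6]
width: 0.127
gripper_force: 40.0
```

```bash
cat > cov.py <<'E'
from st import *
def cov():
    fs=[get_image("side") for _ in range(3)];d=np.median([f[1] for f in fs],0);i=np.mean([f[0] for f in fs],0).astype(np.uint8)
    np.savez("sidec.npz",i=i,d=d)
    st();P=cloud("side",d)
    e=np.array([np.cos(np.radians(5)),np.sin(np.radians(5))]);Q=P.copy();D=P[...,:2]-[.5082,-.2220]
    Q[...,0]=D@e;Q[...,1]=D@[-e[1],e[0]]
    x,y,z=Q[...,0],Q[...,1],Q[...,2]
    zc=readout.observe()["position"][2]
    m=(abs(x)<.05)&(y>-.075)&(y<-.035)&(z<zc-.02)&(z>zc-.05)
    A=np.c_[x[m],np.ones(m.sum())];f=np.linalg.lstsq(A,y[m],rcond=None)[0];ok=abs(A@f-y[m])<.003
    f=np.linalg.lstsq(A[ok],y[m][ok],rcond=None)[0];print("right wall y,slope deg",f[1]*1e3,np.degrees(np.arctan(f[0])),ok.sum())
    m=(abs(y)<.045)&(x>-.085)&(x<-.03)&(z<zc-.015)&(z>zc-.05)
    A=np.c_[y[m],z[m]-zc+.03,np.ones(m.sum())];f=np.linalg.lstsq(A,x[m],rcond=None)[0];ok=abs(A@f-x[m])<.003
    f=np.linalg.lstsq(A[ok],x[m][ok],rcond=None)[0];print("front wall x at tcp-30, yawslope,tiltslope",f[2]*1e3,np.degrees(np.arctan(f[:2])),ok.sum())
    m=(abs(x)<.06)&(y<-.06)&(y>-.072)&(z>.004)&(z<.018)
    f=np.polyfit(x[m],y[m],1);print("box right face y(-65)",f[1]*1e3,np.degrees(np.arctan(f[0])),m.sum())
    m=(z>.02)&(z<.026)&(abs(x)<.1)&(abs(y)<.08);print("deck z",np.median(z[m]))
    m=(abs(y)<.04)&(z>.031)&(z<.045)&(x<-.052)&(x>-.085);print("ledge x",np.percentile(x[m],[2,50,98]) if m.any() else None,m.sum())
    m=(abs(y)<.05)&(x<-.07)&(x>-.11)&(z>.004)&(z<.018);print("box front x",np.median(x[m]),m.sum())
E
python3 -c "
from cov import *
cov()"
```

```text
pos [ 0.5135 -0.2214  0.1171] yaw 4.966192916546686 tilt 9.618638042685625 roll -0.04304273608530159 F [ 0.6794  0.0458 -1.8314]
ctrl frame mm 5.375049441416496 0.13165841573749593
right wall y,slope deg -51.40958272847673 -0.6699688577315202 298
front wall x at tcp-30, yawslope,tiltslope -43.52505439656096 [-1.3202  6.5057] 233
box right face y(-65) -64.58116321165663 -0.181779447710863 205
deck z 0.021061968635233123
ledge x [-0.0784 -0.0713 -0.0604] 245
box front x -0.08195468234920998 174
```

Relative to the box face, the cover's right wall is about 1.8 mm too far towards -y, with a yaw error of about 0.5°. I'll correct both and lower to entry height, with the tip about 2 mm above the deck.

>>> move_arm(
  series=[
    [0, 0.002, -0.01, 0, 0, 0.0067],
    [0, 0.002, -0.02, 0, 0, 0.0067],
    [0, 0.002, -0.0315, 0, 0, 0.0067],
    [0, 0.002, -0.0315, 0, 0, 0.0067],
    [0, 0.002, -0.0315, 0, 0, 0.0067],
  ],
)

```text
clock: 11.15
position: [0.5132, -0.2198, 0.0923]
ee_rot: [2.036, 2.235, 0.187]
force: [-0.3, 0.5, 7.8]
width: 0.129
gripper_force: 40.0
```

Run:
```python
from cov import *
cov()
i=np.load("sidec.npz")["i"];save(i,"z4.png",(310,190,420,290),6)
```

```text
pos [ 0.5131 -0.2198  0.0924] yaw 5.335240281660843 tilt 9.592800770141052 roll -0.006738231613225924 F [-0.215   0.5932  6.4106]
ctrl frame mm 5.076872819293381 1.7966494631402388
right wall y,slope deg -49.952991570184516 -0.35640397021284004 303
front wall x at tcp-30, yawslope,tiltslope -44.10616611047709 [-1.305   2.4775] 243
box right face y(-65) -64.59968584934916 -0.06203546071289093 203
deck z 0.021389024050378968
ledge x [-0.0786 -0.0708 -0.0607] 245
box front x -0.08197744241330178 175
```

View pics/z4.png

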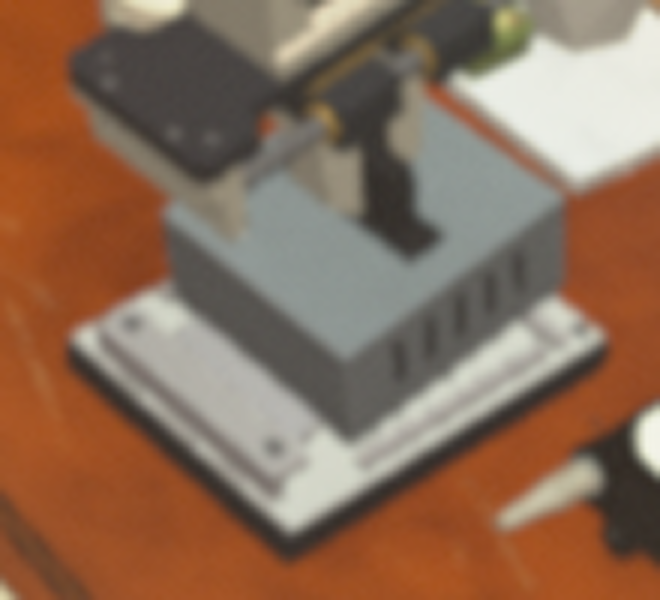

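The lip tip is touching the deck lightly (about 8 N) behind the ledge, and the cover is centred in y (wall at -50 mm). I'll raise it 1.5 mm and slide it forward under the ledge.

>>> move_arm(
  series=[
    [0, 0, 0.002, 0, 0, 0],
    [-0.004, -0.0004, 0.002, 0, 0, 0],
    [-0.009, -0.0008, 0.002, 0, 0, 0],
    [-0.013, -0.0012, 0.002, 0, 0, 0],
    [-0.013, -0.0012, 0.002, 0, 0, 0],
  ],
)

```text
clock: 11.8
position: [0.5018, -0.2206, 0.0934]
ee_rot: [2.038, 2.236, 0.186]
force: [-0.1, -0.7, -1.1]
width: 0.129
gripper_force: 40.0
```

```bash
python3 -c "
from st import *
st()"
```

```text
pos [ 0.5018 -0.2206  0.0934] yaw 5.303764250768938 tilt 9.47531946375426 roll 0.02498310626077578 F [-0.1435 -0.6712 -1.0974]
ctrl frame mm -6.229189665475242 1.9275731755888426
```

>>> move_arm(
  series=[
    [-0.003, -0.0003, 0, 0, 0, 0],
    [-0.006, -0.0005, 0, 0, 0, 0],
    [-0.006, -0.0005, 0, 0, 0, 0],
    [-0.006, -0.0005, 0, 0, 0, 0],
  ],
)

```text
clock: 12.2
position: [0.4982, -0.2209, 0.0937]
ee_rot: [2.036, 2.236, 0.186]
force: [-0.0, 0.3, -1.3]
width: 0.125
gripper_force: 40.0
```

```bash
python3 -c "
from cov import *
cov()"
```

```text
pos [ 0.4983 -0.2209  0.0936] yaw 5.347043419064664 tilt 9.523932213531241 roll 0.00622071037451427 F [ 0.6375 -0.0389 -1.2827]
ctrl frame mm -9.748286677993256 1.982825988911133
right wall y,slope deg -49.88196780864687 0.4377091637709045 302
front wall x at tcp-30, yawslope,tiltslope -58.6791663753715 [-1.9161  6.0328] 219
box right face y(-65) -64.63458688742195 0.05656809986766002 201
deck z 0.021226764699529194
ledge x [-0.0787 -0.0669 -0.0555] 334
box front x -0.08169020463835011 174
```

The lip is about 7.6 mm under the ledge, and the move met no contact force. Now I'll swing the rear down about the lip.

>>> move_arm(
  series=[
    [0.0023, 0.0002, -0.0028, -0.0023, 0.0265, 0],
    [0.0046, 0.0004, -0.0055, -0.0047, 0.0531, 0],
    [0.007, 0.0006, -0.008, -0.007, 0.08, 0],
    [0.0093, 0.0008, -0.0107, -0.0092, 0.1046, 0],
    [0.0093, 0.0008, -0.0107, -0.0092, 0.1046, 0],
  ],
)

```text
clock: 12.85
position: [0.5062, -0.2198, 0.0853]
ee_rot: [2.089, 2.296, 0.065]
force: [0.4, 1.1, -0.7]
width: 0.13
gripper_force: 40.0
```

```bash
python3 -c "
from st import *
st()"
```

```text
pos [ 0.5062 -0.2198  0.0853] yaw 5.420384138055236 tilt 3.18986874810314 roll 0.03436311481359026 F [ 0.4408  1.1377 -0.6702]
ctrl frame mm -1.8241688098899937 2.35627018016399
```

>>> move_arm(
  series=[
    [0.0014, 0, -0.0028, -0.0023, 0.0267, 0],
    [0.0028, 0, -0.0057, -0.0046, 0.0532, 0],
    [0.0028, 0, -0.0057, -0.0046, 0.0532, 0],
    [0.0028, 0, -0.0057, -0.0046, 0.0532, 0],
  ],
)

```text
clock: 13.25
position: [0.5071, -0.2203, 0.0812]
ee_rot: [-2.115, -2.322, -0.002]
force: [0.4, -0.2, -1.5]
width: 0.127
gripper_force: 40.0
```

```bash
python3 -c "
from cov import *
cov()"
```

```text
pos [ 0.5069 -0.2203  0.0814] yaw 5.314680000009985 tilt 0.03885598077225087 roll 0.07638768108406628 F [ 0.0327 -0.4457 -0.9199]
ctrl frame mm -1.1415697732648367 1.7640393043218494
right wall y,slope deg -50.147953609475465 0.31645479537104526 296
front wall x at tcp-30, yawslope,tiltslope -58.35615506873199 [-0.4524 23.965 ] 196
box right face y(-65) -64.7044776108452 -0.11616304495815927 198
deck z 0.02179136709534487
ledge x [-0.0783 -0.0653 -0.0551] 370
box front x -0.08190240131024674 173
```

Flat and inside the curbs, with no contact yet. I'll settle it onto the deck.

>>> move_arm(
  series=[
    [0.001, 0, -0.001, 0, 0, 0],
    [0.001, 0, -0.002, 0, 0, 0],
    [0.001, 0, -0.002, 0, 0, 0],
  ],
)

```text
clock: 13.7
position: [0.5073, -0.2204, 0.081]
ee_rot: [-2.116, -2.321, -0.002]
force: [-7.8, 2.5, 16.9]
width: 0.129
gripper_force: 40.0
```

```bash
python3 -c "
from st import *
st()"
```

```text
pos [ 0.5073 -0.2204  0.081 ] yaw 5.295549372279067 tilt 0.01845351835669742 roll 0.11068709634711238 F [-7.8396  2.5403 16.9178]
ctrl frame mm -0.7438326976565373 1.694842575443663
```

Seated: TCP z of 81 mm matches the 22 mm deck plus the 58.8 mm grip height. Release and retreat.

>>> move_arm(
  series=[
    [0, 0, 0.001, 0, 0, 0],
    [0, 0, 0.001, 0, 0, 0],
    [0, 0, 0.001, 0, 0, 0],
    [0, 0, 0.001, 0, 0, 0],
    [0, 0, 0.001, 0, 0, 0],
  ],
  claw=0,
)

```text
clock: 14.2
position: [0.508, -0.2203, 0.0804]
ee_rot: [-2.115, -2.322, -0.001]
force: [0.0, -0.4, 0.7]
width: 0.485
gripper_force: 0.0
```

>>> move_arm(
  series=[
    [0, 0, 0.02, 0, 0, 0],
    [0, 0, 0.06, 0, 0, 0],
    [0, 0, 0.11, 0, 0, 0],
    [0, 0.05, 0.16, 0, 0, 0],
    [0, 0.1, 0.18, 0, 0, 0],
  ],
)

```text
clock: 14.7
position: [0.509, -0.1465, 0.2185]
ee_rot: [2.118, 2.316, 0.004]
force: [0.4, 1.4, 1.0]
width: 0.5
gripper_force: 0.0
```

>>> move_arm(
  series=[
    [0, 0.06, 0, 0, 0, 0],
    [0, 0.12, 0, 0, 0, 0],
    [0, 0.18, 0, 0, 0, 0],
    [0, 0.24, 0, 0, 0, 0],
    [0, 0.24, 0, 0, 0, 0],
  ],
)

```text
clock: 15.2
position: [0.5077, 0.0421, 0.2154]
ee_rot: [-2.103, -2.33, -0.004]
force: [0.2, -0.7, -0.0]
width: 0.498
gripper_force: 0.0
```

Run:
```python
from st import *
for n in("top","side"):
    i,d=get_image(n);P=cloud(n,d);D=P[...,:2]-[.5082,-.2220]
    m=(np.hypot(D[...,0],D[...,1])<.085)&(P[...,2]>.066)&(P[...,2]<.082);q=P[m]
    m2=m&(np.hypot(D[...,0],D[...,1])<.05)
    A=np.c_[D[m2],np.ones(m2.sum())];f=np.linalg.lstsq(A,P[m2][:,2],rcond=None)[0]
    print(n,cv2.minAreaRect(q[:,:2].astype(np.float32)),"plane slopes deg",np.degrees(f[:2]),"z",f[2])
    u,v=proj(n,[.508,-.222,.05]).astype(int)
    a=cv2.resize(i[v-50:v+50,u-50:u+50],(390,390),interpolation=cv2.INTER_CUBIC)
    o=a if n=="top" else np.hstack([o,a])
save(o,"z5.png")
```

```text
top ((0.5075699090957642, -0.22168868780136108), (0.11107821762561798, 0.1010654866695404), 5.668740272521973) plane slopes deg [0.066  0.2061] z 0.07361528158869957
side ((0.5069279670715332, -0.22270873188972473), (0.11313890665769577, 0.10314454883337021), 5.508959770202637) plane slopes deg [0.0788 0.0775] z 0.07272811117549725
```

View pics/z5.png

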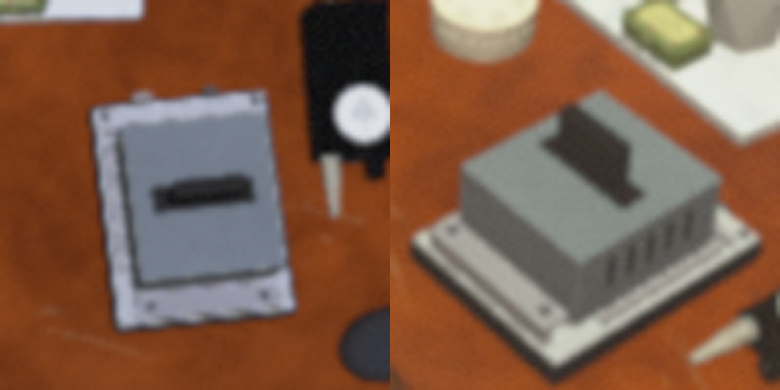

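The cover lies flat: its top is at 73–74 mm (74 mm expected) with slopes under 0.25°. It sits inside the curbs, centred within 1 mm of the dial axis, and the bystanders haven't moved. Handing in.

```bash
python3 -c "
from cell import ticket
print(ticket.sign_off())"
```

```text
the job is handed in; nothing more can be done
None
```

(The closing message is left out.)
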